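Eject a board from the test dock

TASK

Pry the board free of the test dock by swinging both orange ejector levers right out, and only then take hold of it, lift it out and stand it gently upright on the blue mat. Leave the levers out and the things around where they are.

Things in the scene. Friction and masses are not known exactly. Their poses are not given: they have to be found in the camera images.
- dock: dark steel dock fixed to the table, 90 (its x) x 200 (its y) mm, base 12 mm high, one slot along its y between black guides that rise to 55 mm above the table and hold the board loosely upright (1.5 mm play). Origin: centre of its underside, z up. It stands left or right of the robot's centre line, turned up to 0.3 rad; the mat is on the other side.
- board: green circuit board on a thick aluminium heat-spreader, 36 (its x) x 120 (its y) x 80 mm high, 0.25 to 0.5 kg, a steel ear 15 mm long at each end. Origin: centre of its flat foot, on which it can stand; axes along the dock's at the start. Plugged in, the foot is 12 mm above the table; levers right out raise it about 12 mm; levers in, their hooks lie over the ears and hold it down.
- board_top (a point): middle of the board's top, 80 mm above its foot: pinch it here across its 36 mm thickness (its x); the faces are free above the 55 mm guides
- lever_l (a joint): angle of the left (dock +y end) orange ejector lever: 0 = upright, in, hook over the board's ear; grows as its top swings outward (away from the board); stop at 1.0 rad = right out. It starts 0 to 0.08. Stiff (about 0.22 N m, some 3 N at the handle), stays where it is left; its toe lifts the board's ear.
- lever_r (a joint): the same for the right (dock -y end) orange lever: 0 = upright, in; grows as its top swings outward, towards the dock's -y; stop at 1.0 rad; starts 0 to 0.08; as stiff as the left.
- lever_l_hinge (a point): hinge of the left lever: 80 mm from the dock's centre towards its +y, 40 mm above the table; the hinge axis runs along the dock's x
- lever_r_hinge (a point): hinge of the right lever: 80 mm from the dock's centre towards its -y, 40 mm above the table; the hinge axis runs along the dock's x
- lever_l_tip (a point): top of the left lever's inner (board-side) face, 96 mm from the hinge; that flat face runs straight down through the hinge axis. Handle 24 mm wide (along the dock's x), 12 mm thick outward of that face over its upper 30 mm, below that 12 x 10 mm. Upright, it ends 44 mm above the plugged-in board's top.
- lever_r_tip (a point): the same point on the right lever
- mat: thin blue service mat fixed to the table, 180 (its x) x 220 (its y) x 3 mm; origin: centre of its underside; z up
- screwdriver: yellow-handled screwdriver, 160 mm, lying in front of the dock (robot side); bystander
- jar: small amber jar, 40 mm across, 45 mm high, behind the dock; origin at its foot; bystander
- tray: grey two-part tray, 60 x 100 x 28 mm, beyond the mat; bystander
- mug: white mug, 76 mm across, 90 mm high; bystander
- bottle: white bottle, 56 mm across, 110 mm high; bystander
- spanner: steel spanner, 150 mm, lying in front of the mat (robot side); bystander
Things that resemble listed ones, but are neither listed nor needed, are in the scene too. Leave any yellow look-alike of the dock alone.

How it is judged:
By the outcome, as a careful person would: the job done as asked, in the order asked, and still so for the second after the job is handed in, with the robot touching nothing.
It also fails if it takes over 61 s, if anything falls off the work surface, if the arm or the gripper's body presses on something with over 40 N, if the wrist force passes 120 N, or if a joint passes its speed limit or range.

ROBOT

A 6-joint arm with a two-finger parallel gripper is mounted at the origin on the work surface. World frame = base frame: x ahead of the robot, y to its left, z up, the work surface at z = 0. Lengths are in m, angles in rad, forces in N, time in s.
With the tool pointing down it reaches from about 0.35 to 0.775 m from the base axis. Payload 7.3 kg.
Tool frame: the origin (TCP) lies at the very end of the fingers, on their centre line; the grasp point (between the pads) lies 19 mm behind it; z points along the fingers, y is the direction in which the jaws open and shut (so a half turn about z gives the same grasp; the last joint's range is limited). The gripper opens to 92 mm and grips with 3 to 60 N. Pads are 19 mm wide; open, the fingers measure 130 mm over their backs; the gripper's body (75 mm by 190 mm) begins 47 mm behind the grasp point.
Start: joints at [0.986, 0.342, 1.524, -0, 1.275, -0.146], TCP at [0.223, 0.475, 0.227] pointing down, gripper open.
Joint ranges: [-2.53, 2.53], [-0.77, 2.02], [0.04, 2.7], [-1, 4.14], [0.28, 2.66], [-3.11, 3.11]. Speed limits (rad/s): [2.57, 2.57, 3.14, 3.14, 3.14, 3.14].

INTERFACE

Orientations are given as a unit quaternion [x, y, z, w].
In Python, from workcell import r, capture, camera_info gives the robot as it stands.
- The arm moves only by the tool move_arm, never from a script. Its argument "targets" is a list that holds one entry, the list of rows, each a list of 6 numbers: the shift along the world's x, y, z in cm, then the turn, a rotation vector about the world's x, y, z in rad. A call has 1 to 8 rows; each row shifts and turns the commanded pose from where the row before left it; what a row does not reach is not made up. A row lasts 1/8 s, in which the tool goes at most 62.5 mm and 10.7 degrees, less where a joint would pass 70% of its speed; a pose out of reach is approached as far as the arm can. A call is refused whole if a number of a shift passes 6.25 or a number of a turn 0.188, either way. A call with a gripper value outside its range is refused whole. "gripper" is the closure, from 0 (fully open) to 1 (shut), set as the call begins (left out, the last holds). The fingers move at their own pace and stop on an object; the grip force is fixed at half the most. Time passes only in rows, so rows that do not move let the fingers close. It gives the time, the measured TCP pose, the force and the opening at its end, in the units of the state.
- r.state(): the state, without advancing time (a new reading comes with each control period).
- capture(name): name is "scene" or "side" or "wrist"; returns (picture, depth): 384x512x3 uint8, red, green, blue; 384x512 float32, m along the optical axis (not along the pixel's ray), 0 where there is no reading.
- camera_info(name): a dict with "K" (3x3 intrinsics, pixels), "pose" (4x4, takes a point from camera to world coordinates); the wrist camera has in their place "hand_eye" (4x4, takes a point from camera to tool coordinates, whose origin is the TCP and whose axes are the flange's). Camera axes: x right, y down, z forward; pixel columns grow to the right and rows downward; lengths in m; the calibration is good to about 2 mm. The wrist camera is an equidistant fisheye: a pixel r from the principal point sees the ray r / f radians off the axis. A picture is of the moment at which its call begins: read the wrist's pose just before it. camera_info takes no time and is no camera call.
- r.finish_job(): hands the job in, once; it reports no verdict.
The state is a dict: "time_s": time; "joint_positions": joint angles; "joint_vel": joint speeds; "joint_torque": joint torques, N m; "ee_pos": TCP position; "eef_rot": TCP orientation; "contact_force": force on the tool from outside, world axes, zero at the start; "torque": the same for the moment, N m; "gripper_width": opening from 0.0 (shut) to 1.0 (fully open).
Only numpy, scipy, OpenCV 4.12 (cv2) and the standard library are available. Lean on these libraries where they do the work, as an engineer would, in place of code of your own. Each camera call takes 0.05 s, during which the arm holds its last target.

## Working session

There is one attempt and no reset: what is moved stays moved. The work goes in short steps, Python scripts to look and compute and a tool call to move; the robot and the scene stay as the last step left them, time stands still between calls to the robot, and variables do not carry over. Pictures are saved under pics/ and viewed, and the job is handed in when it is done.

Besides the shell and the picture viewer there is one more tool, called after "Call:" as name([rows], argument=value, ...), one row to a line, values as JSON. move_arm: Moves the arm, as the interface text tells. Its arguments: {"type":"object","properties":{"targets":{"type":"array"},"gripper":{"type":"number"}},"required":["targets"]}

```bash
ls; mkdir -p pics; python3 - <<'E'
from workcell import r,capture,camera_info
import cv2,numpy as np
print(r.state())
for n in ("scene","side"):
    p,d=capture(n); cv2.imwrite(f"pics/{n}0.png",p[...,::-1]); np.savez(f"{n}0.npz",p=p,d=d); i=camera_info(n); print(n,np.round(i["K"],1).tolist(),np.round(i["pose"],3).tolist())
print(camera_info("wrist"))
E
```

```text
pics
{'time_s': 0.0, 'joint_positions': array([ 9.86036165e-01,  3.42698136e-01,  1.52502195e+00,  3.82568882e-08,
        1.27542534e+00, -1.45996945e-01]), 'joint_vel': array([-2.25226930e-03, -1.35351812e-03,  5.98748130e-04,  6.24965926e-05,
       -1.08430912e-03,  7.89554528e-04]), 'joint_torque': array([-2.58349050e-03, -4.31266594e+01, -2.44199646e+01,  7.14870170e-02,
        5.63182938e-02, -1.96111473e-04]), 'ee_pos': array([0.22277556, 0.47492838, 0.22605602]), 'eef_rot': array([ 2.17626034e-01,  9.76031919e-01, -7.25129696e-04, -2.77422269e-04]), 'contact_force': array([ 0.23249804, -0.46234865,  0.39682436]), 'torque': array([-0.05200667, -0.04870539, -0.00102183]), 'gripper_width': 0.9999187672815428}
scene [[395.4, 0.0, 250.7], [0.0, 395.4, 180.6], [0.0, 0.0, 1.0]] [[0.772, 0.507, -0.382, 0.863], [0.635, -0.612, 0.471, -0.442], [0.005, -0.607, -0.795, 0.952], [0.0, 0.0, 0.0, 1.0]]
side [[491.4, 0.0, 256.8], [0.0, 491.4, 190.9], [0.0, 0.0, 1.0]] [[0.957, -0.141, 0.254, 0.217], [-0.29, -0.529, 0.798, -0.765], [0.022, -0.837, -0.547, 0.687], [0.0, 0.0, 0.0, 1.0]]
{'K': array([[297.31863964,   0.        , 253.25320872],
       [  0.        , 297.31863964, 194.30657465],
       [  0.        ,   0.        ,   1.        ]]), 'hand_eye': array([[ 9.04705333e-04, -9.53351734e-01, -3.01860318e-01,
         8.16137121e-02],
       [ 9.99999401e-01,  1.04850222e-03, -3.14339501e-04,
         1.00012208e-04],
       [ 6.16177323e-04, -3.01859853e-01,  9.53352112e-01,
        -1.57903927e-01],
       [ 0.00000000e+00,  0.00000000e+00,  0.00000000e+00,
         1.00000000e+00]])}
```

View pics/scene0.png

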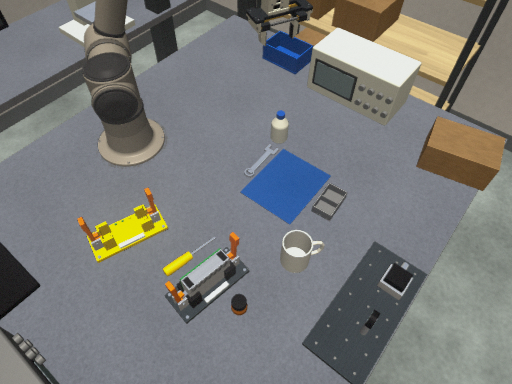

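View pics/side0.png

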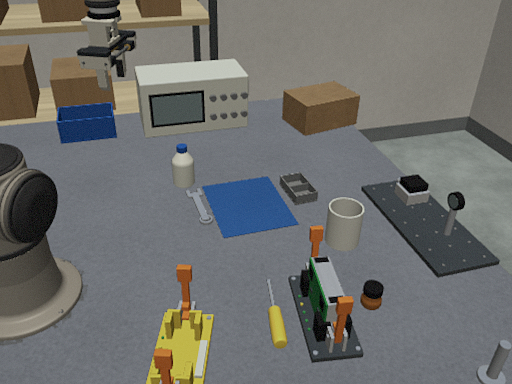

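The dark steel dock with the board is at scene px (207,285) and side px (325,310). The yellow look-alike, empty, is at scene (125,232) and side (183,340). The dark one fits the description because it is steel and holds the green/aluminium board. The mat is at scene (286,184).

```bash
cat > h.py <<'E'
import numpy as np,cv2
from workcell import r,capture,camera_info
def cloud(n,d):
    i=camera_info(n);K=np.array(i["K"]);T=np.array(i["pose"])
    v,u=np.mgrid[:384,:512]
    P=np.stack([(u-K[0,2])/K[0,0]*d,(v-K[1,2])/K[1,1]*d,d],-1)
    return P@T[:3,:3].T+T[:3,3]
def proj(n,X):
    i=camera_info(n);K=np.array(i["K"]);T=np.array(i["pose"])
    c=(np.atleast_2d(X)-T[:3,3])@T[:3,:3];q=c@K.T
    return q[:,:2]/q[:,2:]
E
python3 - <<'E'
from h import *
for n in("scene","side"):
    z=np.load(n+"0.npz");p=z["p"];d=z["d"];C=cloud(n,d)
    hsv=cv2.cvtColor(p,cv2.COLOR_RGB2HSV)
    for nm,lo,hi in(("orange",(3,170,120),(16,255,255)),("blue",(104,150,80),(125,255,255)),("green",(50,100,40),(85,255,255))):
        m=cv2.inRange(hsv,lo,hi)&((d>0)*255).astype(np.uint8)
        k,l,s,c=cv2.connectedComponentsWithStats(m)
        for j in range(1,k):
            if s[j,4]>25:
                Q=C[l==j];print(n,nm,s[j],np.round(np.percentile(Q,[3,50,97],axis=0),3).tolist())
                if nm=="blue" and s[j,4]>1500:
                    print(" rect",cv2.minAreaRect(Q[:,:2].astype(np.float32)*1000))
    # dock: heights
    x,y,zz=C[...,0],C[...,1],C[...,2]
    reg=(x>.3)&(x<.8)&(y<0)&(y>-.45)&(d>0)
    dark=reg&(p.max(-1)<75)&(zz>.006)&(zz<.018)
    k,l,s,c=cv2.connectedComponentsWithStats(dark.astype(np.uint8))
    for j in range(1,k):
        if s[j,4]>100: print(n,"dark",s[j],cv2.minAreaRect(C[l==j][:,:2].astype(np.float32)*1000))
    top=reg&(zz>.086)&(zz<.098)
    k,l,s,c=cv2.connectedComponentsWithStats(top.astype(np.uint8))
    for j in range(1,k):
        if s[j,4]>60: print(n,"top",s[j],cv2.minAreaRect(C[l==j][:,:2].astype(np.float32)*1000))
    crop={"scene":(150,220,260,330),"side":(270,215,390,365)}[n]
    a,b,c2,e=crop; cv2.imwrite(f"pics/{n}0c.png",cv2.resize(p[b:e,a:c2,::-1],None,fx=5,fy=5)[:600,:800])
E
```

```text
scene orange [145 188  11  26 112] [[0.28, -0.167, 0.038], [0.292, -0.155, 0.086], [0.3, -0.147, 0.138]]
scene orange [ 78 217  22  24 122] [[0.223, -0.319, 0.039], [0.238, -0.313, 0.09], [0.244, -0.298, 0.137]]
scene orange [228 232  11  27 156] [[0.535, -0.128, 0.052], [0.547, -0.115, 0.114], [0.555, -0.106, 0.137]]
scene orange [169 288  15  14  76] [[0.52, -0.296, 0.046], [0.523, -0.287, 0.08], [0.528, -0.273, 0.134]]
scene blue [ 263   31   50   43 1344] [[0.053, 0.622, 0.004], [0.132, 0.679, 0.038], [0.211, 0.734, 0.07]]
scene blue [277 111   8   8  45] [[0.353, 0.307, 0.101], [0.364, 0.317, 0.109], [0.374, 0.328, 0.113]]
scene blue [ 241  149   89   75 3428] [[0.413, 0.077, 0.0], [0.499, 0.173, 0.003], [0.579, 0.282, 0.007]]
 rect ((495.17010498046875, 181.15074157714844), (178.58428955078125, 222.2641143798828), 0.7616469264030457)
scene green [180 248  40  32  53] [[0.504, -0.252, 0.09], [0.512, -0.201, 0.092], [0.521, -0.145, 0.095]]
scene top [282 233  30  25 101] ((658.0472412109375, -22.90641975402832), (44.685359954833984, 75.1137466430664), 89.88672637939453)
scene top
[... 1032 characters left out ...]
28552246094, 220.05242919921875), 0.8696741461753845)
side green [308 257  20  65 473] [[0.504, -0.254, 0.019], [0.512, -0.197, 0.066], [0.52, -0.15, 0.094]]
side dark [395 224  45  52 237] ((796.9429321289062, -84.3155288696289), (167.58128356933594, 6.604943752288818), 89.57197570800781)
side dark [ 288  276   75   86 1443] ((528.9519653320312, -199.2773895263672), (198.87420654296875, 89.40064239501953), 81.60111236572266)
side top [329 204  35  17 140] ((657.1820678710938, -21.776575088500977), (75.16958618164062, 43.37181854248047), 0.0719703808426857)
side top [ 309  256   36   52 1030] ((529.65185546875, -197.77609252929688), (121.68458557128906, 39.42071533203125), 81.20979309082031)
```

```bash
python3 -c "
import cv2,numpy as np
a=cv2.imread('pics/scene0c.png');b=cv2.imread('pics/side0c.png');h=550
b=cv2.resize(b,None,fx=h/b.shape[0]*0.75,fy=h/b.shape[0]*0.75);a=cv2.resize(a,(430,430))
o=np.zeros((550,800,3),np.uint8);o[:430,:430]=a;b=b[:,:370];o[:b.shape[0],430:430+b.shape[1]]=b;cv2.imwrite('pics/crop0.png',o)"
```

```text
(no output)
```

View pics/crop0.png

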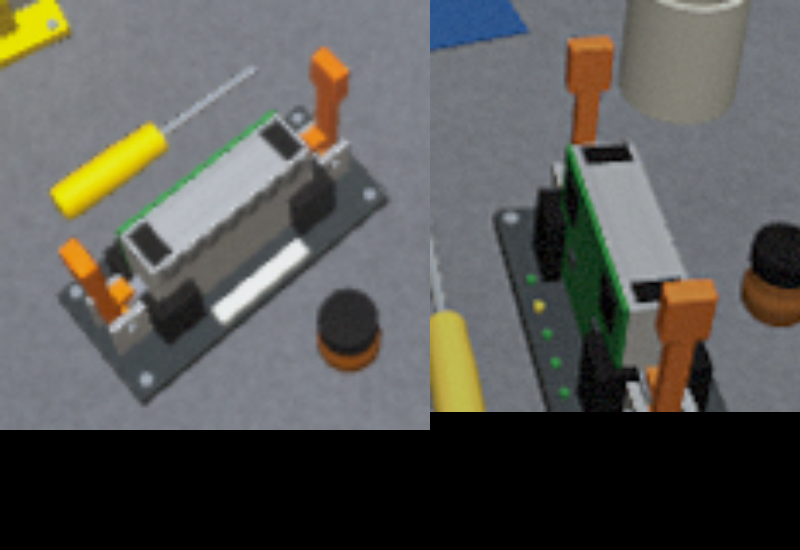

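The enlarged crop confirms it. The dark dock holds the board, with levers at side px (316,240) = dock +y (left) and (343,312) = dock −y (right).

Measured values, which match the given sizes:

| Item | Centre | Yaw | Measured size |
|---|---|---|---|
| Dock | (0.5295, −0.199) | ≈ −0.151 | 199×89 mm |
| Mat | (0.495, 0.181) | ≈ 0.01 | 179×221 mm |
| Board top | z ≈ 0.092 | same as dock | – |

Next I move over to the inner side of the left lever with closed fingers, jaw axis across the dock.

Call:
move_arm([
  [[1.97,-3.84,-0.16,0,0,-0.08],[1.97,-3.84,-0.16,0,0,-0.08],[1.97,-3.84,-0.16,0,0,-0.08],[1.97,-3.84,-0.16,0,0,-0.08],[1.97,-3.84,-0.16,0,0,-0.08],[1.97,-3.84,-0.16,0,0,-0.08],[1.97,-3.84,-0.16,0,0,-0.08],[1.97,-3.84,-0.16,0,0,-0.08]],
], gripper=1)

```text
time_s: 1.1
ee_pos: [0.3809, 0.1668, 0.2137]
eef_rot: [0.515, 0.857, -0.0, -0.0]
contact_force: [0.0, -0.4, 0.2]
gripper_width: 0.176
```

Call:
move_arm([
  [[1.97,-3.84,-0.16,0,0,-0.08],[1.97,-3.84,-0.16,0,0,-0.08],[1.97,-3.84,-0.16,0,0,-0.08],[1.97,-3.84,-0.16,0,0,-0.08],[1.97,-3.84,-0.16,0,0,-0.08],[1.97,-3.84,-0.16,0,0,-0.08],[1.97,-3.84,-0.16,0,0,-0.08],[1.97,-3.84,-0.16,0,0,-0.08]],
])

```text
time_s: 2.1
ee_pos: [0.5385, -0.1404, 0.2007]
eef_rot: [0.758, 0.652, -0.0, -0.0]
contact_force: [0.9, 0.6, -0.1]
gripper_width: 0.007
```

Call:
move_arm([
  [[0,0,0,0,0,0],[0,0,0,0,0,0]],
])

```text
time_s: 2.35
ee_pos: [0.5376, -0.1386, 0.2006]
eef_rot: [0.757, 0.653, -0.0, -0.001]
contact_force: [0.2, 0.6, -0.9]
gripper_width: 0.005
```

```bash
cat > st.py <<'E'
from h import *
from scipy.spatial.transform import Rotation as R
s=r.state();q=R.from_quat(s["eef_rot"]).as_matrix()
c=np.array([.5295,-.199]);ey=np.array([.1504,.9886]);ex=np.array([.9886,-.1504])
p=s["ee_pos"];print("t",s["time_s"],"tcp",p.round(4),"dock xy",(p[:2]-c)@ex,(p[:2]-c)@ey,"jaw ang",np.arctan2(q[1,0+1],q[0,1]),"z",q[:,2].round(3),"F",s["contact_force"].round(1),"w",s["gripper_width"],"j",s["joint_positions"].round(2))
E
python3 st.py; python3 - <<'E'
from h import *
p,d=capture("side"); cv2.imwrite("pics/side1.png",p[...,::-1])
E
```

```text
t 2.35 tcp [ 0.5376 -0.1386  0.2006] dock xy -0.0010507987130391533 0.060955362362900355 jaw ang -0.14759840526678294 z [-0.001  0.001 -1.   ] F [ 0.2  0.6 -0.9] w 0.004969242283861957 j [-0.39  0.42  1.48  0.    1.24 -0.24]
```

View pics/side1.png

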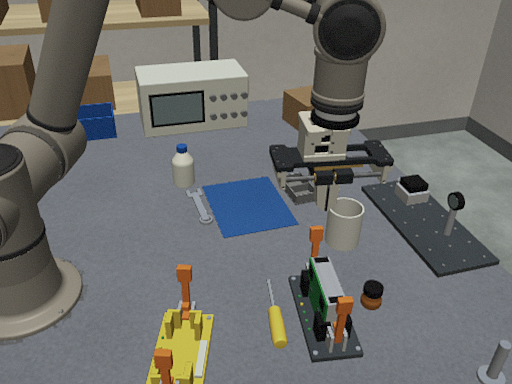

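```bash
python3 - <<'E'
import numpy as np
t=np.linspace(0,1,9);y=8*np.sin(t);z=8*np.cos(t)
for a,b in zip(np.diff(y),np.diff(z)): print("half rows: L",round(a*.1504/2,2),round(a*.9886/2,2),round(b/2,2))
E
```

```text
half rows: L 0.08 0.49 -0.03
half rows: L 0.07 0.49 -0.09
half rows: L 0.07 0.47 -0.15
half rows: L 0.07 0.45 -0.21
half rows: L 0.06 0.42 -0.27
half rows: L 0.06 0.38 -0.32
half rows: L 0.05 0.34 -0.36
half rows: L 0.04 0.29 -0.4
```

Call:
move_arm([
  [[0,0,-2,0,0,0],[0,0,-2,0,0,0],[0,0,-2,0,0,0],[0,0,-2,0,0,0],[0,0,0,0,0,0],[0.08,0.5,0,0,0,0],[0.08,0.5,0,0,0,0]],
])

```text
time_s: 3.28
ee_pos: [0.5404, -0.1286, 0.1222]
eef_rot: [0.757, 0.653, 0.001, 0.001]
contact_force: [0.9, 0.2, 0.4]
gripper_width: 0.005
```

Call:
move_arm([
  [[0.08,0.49,-0.03,0,0,0],[0.08,0.49,-0.03,0,0,0],[0.07,0.49,-0.09,0,0,0],[0.07,0.49,-0.09,0,0,0],[0.07,0.47,-0.15,0,0,0],[0.07,0.47,-0.15,0,0,0]],
])

```text
time_s: 4.03
ee_pos: [0.5445, -0.0999, 0.1157]
eef_rot: [0.757, 0.653, 0.0, 0.0]
contact_force: [-0.2, -2.3, 1.6]
gripper_width: 0.009
```

Call:
move_arm([
  [[0.07,0.45,-0.21,0,0,0],[0.07,0.45,-0.21,0,0,0],[0.06,0.42,-0.27,0,0,0],[0.06,0.42,-0.27,0,0,0]],
])

```text
time_s: 4.53
ee_pos: [0.5469, -0.0825, 0.1059]
eef_rot: [0.757, 0.653, 0.0, 0.0]
contact_force: [2.0, -2.2, 1.1]
gripper_width: 0.005
```

```bash
python3 st.py; python3 - <<'E'
from h import *
p,d=capture("side"); cv2.imwrite("pics/side2.png",cv2.resize(p[150:370,220:440,::-1],None,fx=2.7,fy=2.7))
E
```

```text
t 4.525 tcp [ 0.5469 -0.0825  0.1059] dock xy -0.0002850413668800732 0.11781749005939476 jaw ang -0.14799422769500348 z [ 0. -0. -1.] F [ 2.  -2.2  1.1] w 0.004545641617850284 j [-0.29  0.52  1.61 -0.    1.02 -0.14]
```

View pics/side2.png

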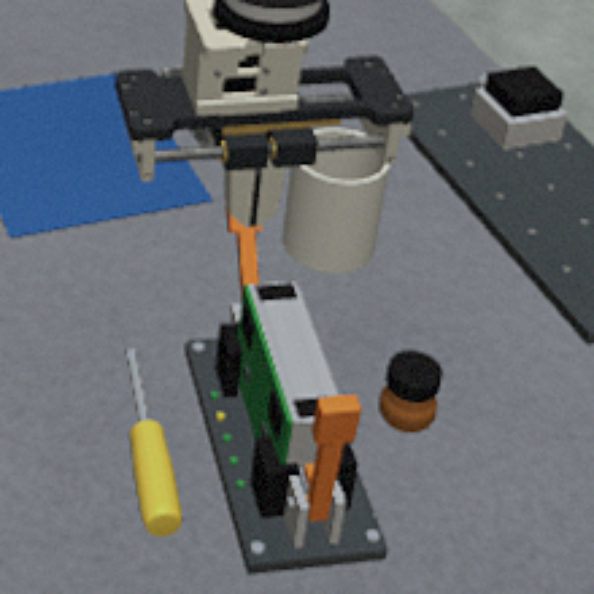

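The left lever is at about 0.62 rad and follows the finger. Force is about 3 N. Continuing to the stop.

Call:
move_arm([
  [[0.06,0.38,-0.32,0,0,0],[0.06,0.38,-0.32,0,0,0],[0.05,0.34,-0.36,0,0,0],[0.05,0.34,-0.36,0,0,0]],
])

```text
time_s: 5.08
ee_pos: [0.549, -0.0681, 0.0923]
eef_rot: [0.757, 0.653, -0.0, -0.0]
contact_force: [0.7, -3.6, 2.0]
gripper_width: 0.004
```

Call:
move_arm([
  [[0.04,0.29,-0.4,0,0,0],[0.04,0.29,-0.4,0,0,0]],
])

```text
time_s: 5.32
ee_pos: [0.5499, -0.0623, 0.0843]
eef_rot: [0.757, 0.653, 0.0, 0.0]
contact_force: [-0.4, -3.3, 2.5]
gripper_width: 0.003
```

Call:
move_arm([
  [[0,0,0,0,0,0]],
])

```text
time_s: 5.45
ee_pos: [0.5498, -0.0623, 0.0842]
eef_rot: [0.757, 0.653, -0.0, -0.0]
contact_force: [1.1, -1.8, 0.8]
gripper_width: 0.002
```

```bash
python3 st.py
```

```text
t 5.45 tcp [ 0.5498 -0.0623  0.0842] dock xy -0.0005156627151252799 0.13819638018381797 jaw ang -0.14778024245432658 z [-0.  0. -1.] F [ 1.1 -1.8  0.8] w 0.002330124748130283 j [-0.25  0.54  1.63  0.    0.97 -0.1 ]
```

Call:
move_arm([
  [[0.01,0.1,-0.17,0,0,0],[0,0,0,0,0,0]],
])

```text
time_s: 5.7
ee_pos: [0.5501, -0.062, 0.0836]
eef_rot: [0.757, 0.653, 0.0, 0.001]
contact_force: [-1.8, -3.5, 6.5]
gripper_width: 0.006
```

Call:
move_arm([
  [[0.01,0.1,-0.17,0,0,0],[0,0,0,0,0,0]],
])

```text
time_s: 5.95
ee_pos: [0.5503, -0.0617, 0.0829]
eef_rot: [0.757, 0.653, -0.0, 0.001]
contact_force: [-4.2, -7.2, 13.6]
gripper_width: 0.005
```

The force rose to 16 N, so the stop is reached. Backing off upward and going over to the right lever.

Call:
move_arm([
  [[0,-0.3,0.5,0,0,0],[0,-0.7,1.7,0,0,0],[-0.1,-1.66,2.5,0,0,0],[-0.48,-3.4,1.5,0,0,0],[-0.6,-3.4,0,0,0,0],[-0.6,-3.4,0,0,0,0],[-0.6,-3.4,0,0,0,0],[-0.6,-3.4,0,0,0,0]],
])

```text
time_s: 6.95
ee_pos: [0.5197, -0.2573, 0.1426]
eef_rot: [0.757, 0.653, 0.0, -0.001]
contact_force: [0.6, 0.1, 0.5]
gripper_width: 0.002
```

Call:
move_arm([
  [[0,0,-1,0,0,0],[0,0,-1,0,0,0],[0,0,0,0,0,0]],
])

```text
time_s: 7.32
ee_pos: [0.5197, -0.2554, 0.1217]
eef_rot: [0.757, 0.653, -0.0, -0.002]
contact_force: [0.1, 0.7, -0.1]
gripper_width: 0.007
```

```bash
python3 st.py; python3 - <<'E'
from h import *
p,d=capture("side"); cv2.imwrite("pics/side3.png",cv2.resize(p[150:370,220:440,::-1],None,fx=2.7,fy=2.7))
E
```

```text
t 7.325 tcp [ 0.5197 -0.2554  0.1217] dock xy -0.0011977633258595988 -0.05725555040771814 jaw ang -0.14686719639698487 z [-0.002  0.002 -1.   ] F [ 0.1  0.7 -0.1] w 0.006839604270665264 j [-0.59  0.54  1.51  0.    1.09 -0.44]
```

View pics/side3.png

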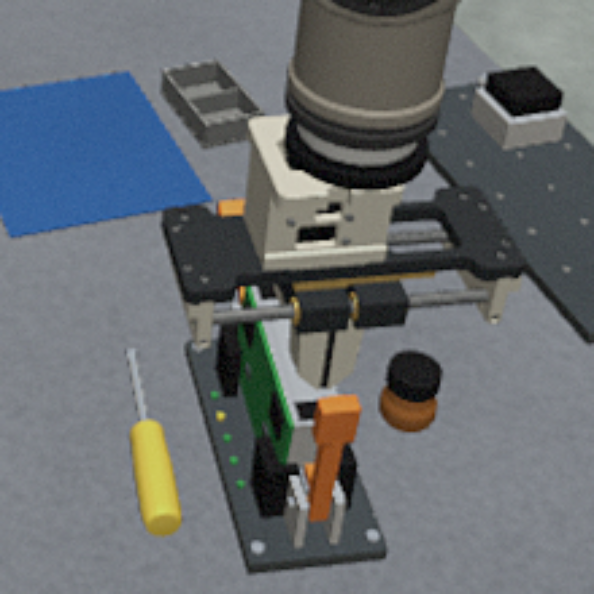

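Call:
move_arm([
  [[-0.1,-0.65,0,0,0,0],[-0.1,-0.65,0,0,0,0],[-0.08,-0.49,-0.06,0,0,0],[-0.08,-0.49,-0.06,0,0,0],[-0.07,-0.49,-0.12,0,0,0],[-0.07,-0.49,-0.12,0,0,0],[-0.07,-0.47,-0.16,0,0,0],[-0.07,-0.47,-0.16,0,0,0]],
])

```text
time_s: 8.38
ee_pos: [0.5138, -0.2995, 0.1162]
eef_rot: [0.757, 0.653, 0.0, 0.0]
contact_force: [1.1, 2.2, 3.0]
gripper_width: 0.002
```

Call:
move_arm([
  [[-0.07,-0.45,-0.21,0,0,0],[-0.07,-0.45,-0.21,0,0,0],[-0.06,-0.42,-0.27,0,0,0],[-0.06,-0.42,-0.27,0,0,0]],
])

```text
time_s: 8.88
ee_pos: [0.5112, -0.3168, 0.1065]
eef_rot: [0.757, 0.653, -0.0, 0.0]
contact_force: [0.3, 1.8, 0.9]
gripper_width: 0.008
```

Call:
move_arm([
  [[-0.06,-0.38,-0.32,0,0,0],[-0.06,-0.38,-0.32,0,0,0],[-0.05,-0.34,-0.36,0,0,0],[-0.05,-0.34,-0.36,0,0,0]],
])

```text
time_s: 9.38
ee_pos: [0.509, -0.3312, 0.0929]
eef_rot: [0.757, 0.653, -0.0, 0.0]
contact_force: [0.5, 0.4, 2.2]
gripper_width: 0.004
```

Call:
move_arm([
  [[-0.04,-0.29,-0.4,0,0,0],[-0.04,-0.29,-0.4,0,0,0],[0,0,0,0,0,0]],
])

```text
time_s: 9.75
ee_pos: [0.508, -0.3369, 0.0846]
eef_rot: [0.758, 0.653, -0.0, -0.0]
contact_force: [0.7, 0.3, 0.8]
gripper_width: 0.007
```

```bash
python3 st.py
```

```text
t 9.75 tcp [ 0.508  -0.3369  0.0846] dock xy -0.000519434657027837 -0.1396096270206492 jaw ang -0.14830717889708683 z [-0.  0. -1.] F [0.7 0.3 0.8] w 0.006941108826322206 j [-0.71  0.63  1.46 -0.    1.05 -0.56]
```

Call:
move_arm([
  [[-0.01,-0.1,-0.17,0,0,0],[0,0,0,0,0,0]],
])

```text
time_s: 10.0
ee_pos: [0.5081, -0.3375, 0.0837]
eef_rot: [0.757, 0.653, 0.0, -0.0]
contact_force: [-0.6, 1.1, 4.3]
gripper_width: 0.003
```

Call:
move_arm([
  [[-0.01,-0.1,-0.17,0,0,0],[0,0,0,0,0,0]],
])

```text
time_s: 10.25
ee_pos: [0.5082, -0.3379, 0.083]
eef_rot: [0.757, 0.653, 0.0, -0.0]
contact_force: [-1.0, 6.2, 11.8]
gripper_width: 0.0
```

The right lever is at its stop too (13 N). Backing off above the board, then opening.

Call:
move_arm([
  [[0,0.3,0.5,0,0,0],[0.1,0.8,2.2,0,0,0],[0.1,1.0,3.0,0,0,0],[0.3,2.0,3.0,0,0,0],[0.4,2.4,3.0,0,0,0],[0.4,2.4,0,0,0,0],[0.4,2.5,0,0,0,0],[0.43,2.5,0,0,0,0]],
])

```text
time_s: 11.25
ee_pos: [0.5291, -0.1988, 0.1984]
eef_rot: [0.757, 0.653, -0.0, -0.0]
contact_force: [0.4, -0.2, 0.4]
gripper_width: 0.004
```

Call:
move_arm([
  [[0,0,0,0,0,0],[0,0,0,0,0,0],[0,0,0,0,0,0],[0,0,0,0,0,0],[0,0,0,0,0,0]],
], gripper=0)

```text
time_s: 11.88
ee_pos: [0.5292, -0.2001, 0.1987]
eef_rot: [0.758, 0.653, 0.0, 0.0]
contact_force: [0.5, 0.0, 0.4]
gripper_width: 0.5
```

```bash
python3 st.py; python3 - <<'E'
from h import *
p,d=capture("side"); np.savez("side4.npz",p=p,d=d);a=cv2.resize(p[170:370,250:430,::-1],(400,444))
C=cloud("side",d)
hsv=cv2.cvtColor(p,cv2.COLOR_RGB2HSV);m=cv2.inRange(hsv,(3,170,100),(16,255,255))
k,l,s,c=cv2.connectedComponentsWithStats(m)
D=np.array([.5295,-.199]);ey=np.array([.1504,.9886]);ex=np.array([.9886,-.1504])
for j in range(1,k):
    if s[j,4]>15:
        Q=C[l==j];q=np.c_[(Q[:,:2]-D)@ex,(Q[:,:2]-D)@ey,Q[:,2]];print(s[j],np.round(np.percentile(q,[3,50,97],axis=0),3).tolist())
x=np.c_[(C[...,:2].reshape(-1,2)-D)@ex,(C[...,:2].reshape(-1,2)-D)@ey,C[...,2].ravel()].reshape(384,512,3)
t=(abs(x[...,0])<.03)&(abs(x[...,1])<.065)&(x[...,2]>.09)&(x[...,2]<.115)
print(t.sum(),np.percentile(x[t],[3,50,97],axis=0).round(4).tolist()); 
for lo in(-.06,-.03,0,.03): 
    u=t&(x[...,1]>lo)&(x[...,1]<lo+.03); print(lo,np.median(x[u][:,2]) if u.any() else None)
p,d=capture("wrist"); b=cv2.resize(p[...,::-1],(400,300))
o=np.zeros((444,800,3),np.uint8);o[:,:400]=a;o[:300,400:]=b;cv2.imwrite("pics/s4.png",o)
p,d=capture("scene"); cv2.imwrite("pics/scene4.png",p[...,::-1])
E
```

```text
t 11.875 tcp [ 0.5292 -0.2001  0.1987] dock xy -0.00010330894631408325 -0.0011262116945316325 jaw ang -0.14854964877993235 z [ 0. -0. -1.] F [0.5 0.  0.4] w 0.4998078545450798 j [-0.5   0.44  1.45 -0.    1.25 -0.35]
[301 225   5  14  18] [[-0.012, 0.138, 0.074], [-0.01, 0.148, 0.081], [-0.006, 0.159, 0.091]]
[177 265  15  55 485] [[-0.254, -0.007, 0.038], [-0.245, 0.008, 0.102], [-0.235, 0.015, 0.137]]
[362 297  19  10  90] [[0.081, 0.001, 0.013], [0.095, 0.005, 0.019], [0.112, 0.018, 0.027]]
[332 326  31  36 390] [[-0.011, -0.164, 0.047], [-0.002, -0.142, 0.081], [0.009, -0.073, 0.092]]
[154 349  20  35 467] [[-0.287, -0.163, 0.063], [-0.276, -0.159, 0.119], [-0.266, -0.149, 0.138]]
1318 [[-0.0184, -0.0602, 0.0922], [-0.0019, -0.0123, 0.1055], [0.018, 0.0542, 0.1079]]
-0.06 0.1051872030809834
-0.03 0.10554266636701348
0 0.10565522142314865
0.03 0.10591443847559034
```

View pics/s4.png

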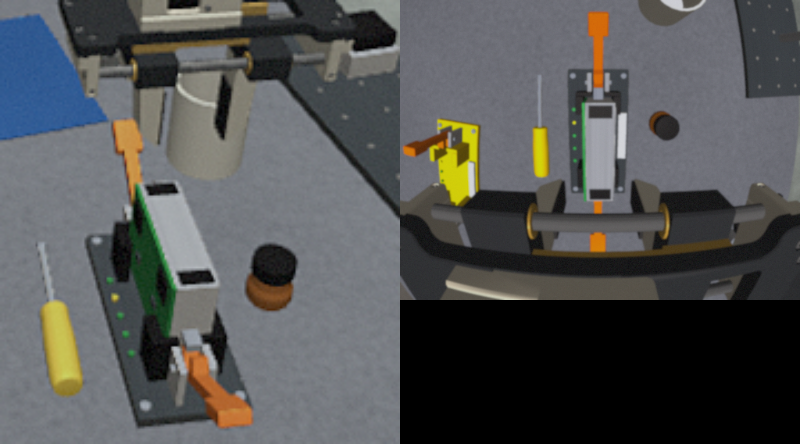

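View pics/scene4.png

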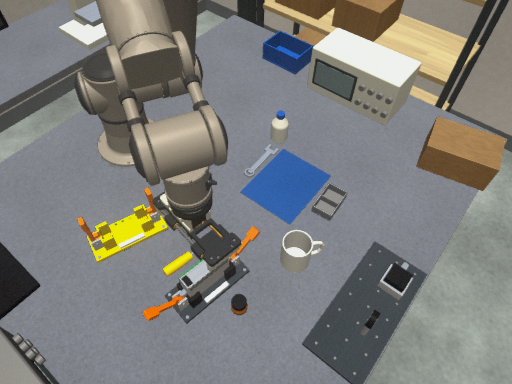

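The images show both levers fully out. The tips are at z ≈ 0.092 and dock y ≈ ±0.16, which is 1.0 rad. The board stands level, raised to a top of 0.1055, and is centred between the jaws. Descending to pinch it.

Call:
move_arm([
  [[0,0,-1.5,0,0,0],[0,0,-1.5,0,0,0],[0,0,-1.5,0,0,0],[0,0,-1.5,0,0,0],[0.03,0.1,-2.0,0,0,0],[0,0,-2.0,0,0,0],[0,0,-1.7,0,0,0],[0,0,-1.3,0,0,0]],
])

```text
time_s: 13.02
ee_pos: [0.5293, -0.1986, 0.0674]
eef_rot: [0.757, 0.653, -0.0, -0.0]
contact_force: [0.1, 0.3, 0.1]
gripper_width: 1.0
```

Call:
move_arm([
  [[0,0,0,0,0,0],[0,0,0,0,0,0]],
])

```text
time_s: 13.28
ee_pos: [0.53, -0.1989, 0.0692]
eef_rot: [0.757, 0.653, 0.0, 0.0]
contact_force: [-0.2, 0.1, -0.3]
gripper_width: 0.998
```

```bash
python3 st.py
```

```text
t 13.275 tcp [ 0.53   -0.1989  0.0692] dock xy 0.0004914616909970142 0.00015996619540917015 jaw ang -0.14804142924569644 z [ 0.001 -0.    -1.   ] F [-0.2  0.1 -0.3] w 0.9979052070644381 j [-0.49  0.58  1.61  0.    0.95 -0.35]
```

Call:
move_arm([
  [[0,0,0,0,0,0],[0,0,0,0,0,0],[0,0,0,0,0,0],[0,0,0,0,0,0],[0,0,0,0,0,0],[0,0,0,0,0,0],[0,0,0,0,0,0],[0,0,0,0,0,0]],
], gripper=1)

```text
time_s: 14.28
ee_pos: [0.5297, -0.1987, 0.0687]
eef_rot: [0.757, 0.653, 0.0, 0.0]
contact_force: [-0.0, -0.0, 0.5]
gripper_width: 0.393
```

```bash
python3 st.py
```

```text
t 14.275 tcp [ 0.5297 -0.1987  0.0687] dock xy 0.00010614535607047684 0.00031442709274170086 jaw ang -0.14788538880735633 z [ 0. -0. -1.] F [-0.  -0.   0.5] w 0.39307313273123196 j [-0.49  0.58  1.61  0.    0.95 -0.35]
```

The opening is 36 mm, so the board is held. Lifting.

Call:
move_arm([
  [[0,0,0.4,0,0,0],[0,0,0.8,0,0,0],[0,0,0.8,0,0,0],[0,0,1,0,0,0],[0,0,1,0,0,0]],
])

```text
time_s: 14.9
ee_pos: [0.5297, -0.1988, 0.1096]
eef_rot: [0.757, 0.653, 0.0, 0.0]
contact_force: [0.5, 0.6, -2.6]
gripper_width: 0.389
```

Call:
move_arm([
  [[0,0,1.2,0,0,0],[0,0,1.6,0,0,0],[0,0,1.8,0,0,0],[0,0,1.8,0,0,0],[0,0,0.6,0,0,0],[0,0,0,0,0,0],[0,0,0,0,0,0]],
])

```text
time_s: 15.78
ee_pos: [0.5292, -0.1985, 0.1781]
eef_rot: [0.757, 0.653, -0.0, -0.001]
contact_force: [-0.4, 0.1, -2.6]
gripper_width: 0.39
```

```bash
python3 st.py; python3 - <<'E'
from h import *
p,d=capture("side"); cv2.imwrite("pics/side5.png",cv2.resize(p[100:370,200:440,::-1],None,fx=2.2,fy=2.2))
E
```

```text
t 15.775 tcp [ 0.5292 -0.1985  0.1781] dock xy -0.0003459083729771246 0.0004586872106746719 jaw ang -0.14795052031302972 z [-0.001  0.001 -1.   ] F [-0.4  0.1 -2.6] w 0.3904593393162709 j [-0.49  0.46  1.48 -0.    1.2  -0.35]
```

View pics/side5.png

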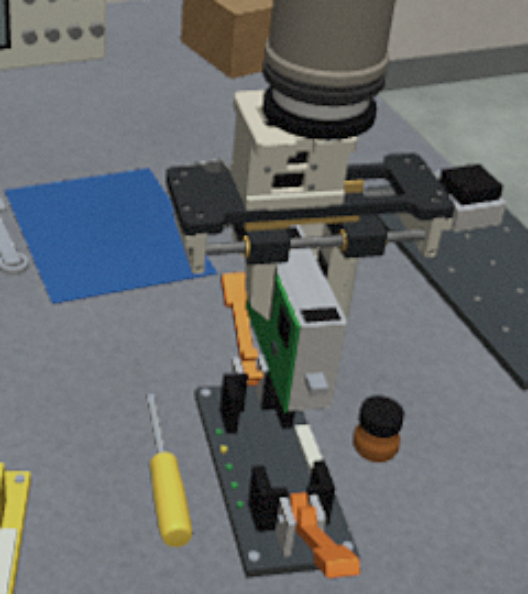

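The board is lifted clear, with its foot about 0.133 above the table, and the levers are still out. Carrying it to the mat centre.

Call:
move_arm([
  [[-0.1,1.2,0,0,0,0.01],[-0.2,2.4,0,0,0,0.01],[-0.2,2.4,0,0,0,0.01],[-0.2,2.4,0,0,0,0.01],[-0.2,2.4,0,0,0,0.01],[-0.2,2.4,0,0,0,0.01],[-0.2,2.4,0,0,0,0.01],[-0.22,2.4,0,0,0,0.01]],
])

```text
time_s: 16.82
ee_pos: [0.5139, -0.0172, 0.1785]
eef_rot: [0.73, 0.683, -0.0, -0.0]
contact_force: [0.5, 0.1, -3.3]
gripper_width: 0.389
```

Call:
move_arm([
  [[-0.2,2.4,0,0,0,0.01],[-0.2,2.4,0,0,0,0.01],[-0.2,2.4,0,0,0,0.01],[-0.2,2.4,0,0,0,0.01],[-0.2,2.4,0,0,0,0.01],[-0.3,2.4,0,0,0,0.01],[-0.3,2.4,0,0,0,0.01],[-0.3,2.4,0,0,0,0.01]],
])

```text
time_s: 17.82
ee_pos: [0.4946, 0.1746, 0.1785]
eef_rot: [0.702, 0.712, -0.0, -0.0]
contact_force: [-0.5, 0.5, -2.7]
gripper_width: 0.392
```

Call:
move_arm([
  [[0,0.75,-2,0,0,0],[0,0,-2.5,0,0,0],[0,0,-2.5,0,0,0],[0,0,-2,0,0,0],[0,0,-1,0,0,0],[0,0,0,0,0,0],[0,0,0,0,0,0]],
])

```text
time_s: 18.7
ee_pos: [0.4959, 0.1811, 0.0795]
eef_rot: [0.703, 0.711, 0.001, 0.0]
contact_force: [-0.3, -1.0, -2.6]
gripper_width: 0.391
```

```bash
python3 st.py; python3 - <<'E'
from h import *
p,d=capture("side"); C=cloud("side",d); cv2.imwrite("pics/side6.png",cv2.resize(p[90:260,150:350,::-1],None,fx=3,fy=3))
t=(abs(C[...,0]-.495)<.1)&(abs(C[...,1]-.18)<.12)&(C[...,2]<.12)&(C[...,2]>.012)
hsv=cv2.cvtColor(p,cv2.COLOR_RGB2HSV);g=(cv2.inRange(hsv,(50,100,40),(85,255,255))>0)&t
print(np.percentile(C[g],[1,50,99],axis=0).round(4))
E
```

```text
t 18.7 tcp [0.4959 0.1811 0.0795] dock xy -0.0903824187243386 0.3706719300334844 jaw ang 0.012207591948369949 z [ 0.001  0.    -1.   ] F [-0.3 -1.  -2.6] w 0.39127998255179364 j [0.2  0.51 1.71 0.   0.92 0.19]
[[0.477  0.1192 0.0406]
 [0.4792 0.149  0.0671]
 [0.4814 0.225  0.1183]]
```

View pics/side6.png

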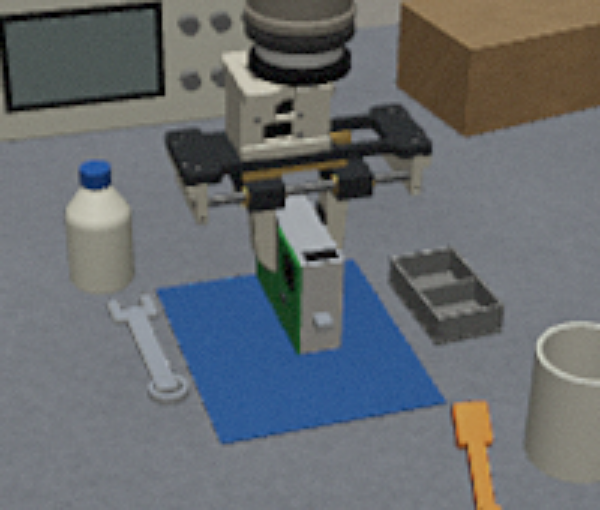

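The board hangs upright over the mat with about 32 mm to go. Lowering, with small steps at the end.

Call:
move_arm([
  [[0,0,-1.0,0,0,0],[0,0,-1.0,0,0,0],[0,0,-0.6,0,0,0],[0,0,-0.2,0,0,0],[0,0,0,0,0,0],[0,0,0,0,0,0]],
])

```text
time_s: 19.5
ee_pos: [0.4957, 0.1808, 0.051]
eef_rot: [0.703, 0.711, 0.0, 0.0]
contact_force: [-0.3, -0.7, -3.4]
gripper_width: 0.392
```

Call:
move_arm([
  [[0,0,-0.1,0,0,0],[0,0,-0.1,0,0,0],[0,0,0,0,0,0]],
])

```text
time_s: 19.88
ee_pos: [0.4954, 0.1808, 0.0487]
eef_rot: [0.703, 0.711, -0.0, 0.0]
contact_force: [-0.6, 0.2, -2.4]
gripper_width: 0.392
```

Call:
move_arm([
  [[0,0,-0.1,0,0,0],[0,0,0,0,0,0]],
])

```text
time_s: 20.12
ee_pos: [0.4954, 0.1808, 0.0476]
eef_rot: [0.703, 0.711, -0.0, -0.0]
contact_force: [-0.8, 0.0, -2.0]
gripper_width: 0.386
```

Call:
move_arm([
  [[0,0,-0.1,0,0,0],[0,0,0,0,0,0]],
])

```text
time_s: 20.38
ee_pos: [0.4955, 0.1808, 0.0472]
eef_rot: [0.703, 0.711, 0.0, 0.0]
contact_force: [-2.3, -0.6, 3.8]
gripper_width: 0.391
```

The force changed by about 6.5 N, so the foot is on the mat. Easing off slightly and releasing.

Call:
move_arm([
  [[0,0,0.04,0,0,0],[0,0,0,0,0,0]],
])

```text
time_s: 20.62
ee_pos: [0.4955, 0.1808, 0.0472]
eef_rot: [0.703, 0.711, 0.0, 0.0]
contact_force: [-1.7, 0.4, 1.3]
gripper_width: 0.389
```

Call:
move_arm([
  [[0,0,0,0,0,0],[0,0,0,0,0,0],[0,0,0,0,0,0],[0,0,0,0,0,0],[0,0,0,0,0,0],[0,0,0,0,0,0],[0,0,0,0,0,0]],
], gripper=0)

```text
time_s: 21.5
ee_pos: [0.4954, 0.1808, 0.0471]
eef_rot: [0.703, 0.711, 0.0, 0.0]
contact_force: [-0.3, 0.9, 0.2]
gripper_width: 0.996
```

Call:
move_arm([
  [[0,0,0.5,0,0,0],[0,0,1.5,0,0,0],[0,0,2.5,0,0,0],[0,0,3,0,0,0],[0,0,3,0,0,0],[0,0,3,0,0,0],[0,0,2,0,0,0],[0,0,0,0,0,0]],
])

```text
time_s: 22.5
ee_pos: [0.4963, 0.181, 0.2045]
eef_rot: [0.703, 0.711, 0.002, 0.001]
contact_force: [0.1, 0.5, -0.5]
gripper_width: 1.002
```

```bash
python3 st.py; python3 - <<'E'
from h import *
D=np.array([.5295,-.199]);ey=np.array([.1504,.9886]);ex=np.array([.9886,-.1504])
p,d=capture("side"); C=cloud("side",d); cv2.imwrite("pics/side7.png",p[...,::-1])
t=(abs(C[...,0]-.495)<.03)&(abs(C[...,1]-.18)<.08)&(C[...,2]<.1)&(C[...,2]>.072)
print("top",cv2.minAreaRect(C[t][:,:2].astype(np.float32)*1000),np.median(C[t][:,2]))
hsv=cv2.cvtColor(p,cv2.COLOR_RGB2HSV)
m=cv2.inRange(hsv,(3,170,100),(16,255,255))
k,l,s,c=cv2.connectedComponentsWithStats(m)
for j in range(1,k):
    if s[j,4]>15:
        Q=C[l==j];q=np.c_[(Q[:,:2]-D)@ex,(Q[:,:2]-D)@ey,Q[:,2]];print(s[j],np.round(np.percentile(q,[2,98],axis=0),3).tolist())
p,d=capture("scene"); cv2.imwrite("pics/scene7.png",p[...,::-1])
E
```

```text
t 22.5 tcp [0.4963 0.181  0.2045] dock xy -0.0899599973676213 0.37070801108350665 jaw ang 0.012061085010287265 z [ 0.005  0.001 -1.   ] F [ 0.1  0.5 -0.5] w 1.0017671206308618 j [ 0.2   0.36  1.55 -0.    1.22  0.19]
top ((495.59967041015625, 177.84750366210938), (39.97728729248047, 122.45767974853516), 0.6379871964454651) 0.08447321225383297
[309 259   8   6  18] [[-0.006, 0.085, 0.046], [0.005, 0.098, 0.06]]
[177 265  15  55 480] [[-0.255, -0.008, 0.037], [-0.235, 0.015, 0.138]]
[312 271   7   4  19] [[-0.004, 0.068, 0.03], [0.006, 0.081, 0.05]]
[363 299  18   7  79] [[0.082, 0.001, 0.014], [0.112, 0.015, 0.026]]
[332 324  31  38 413] [[-0.011, -0.164, 0.045], [0.01, -0.068, 0.093]]
[154 349  19  35 448] [[-0.288, -0.163, 0.074], [-0.266, -0.152, 0.138]]
```

View pics/side7.png

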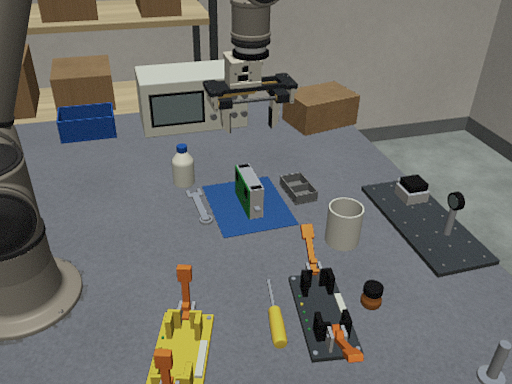

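View pics/scene7.png

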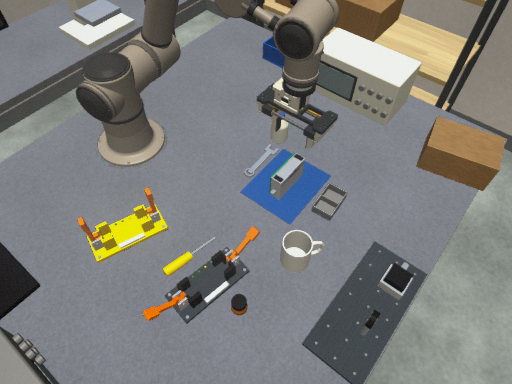

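The board stands upright on the mat. Its top is at z 0.084 (expected 0.083), centred at (0.496, 0.178). Both levers are still out, at scene px (252,237) and (154,312). The bystanders are unmoved and the gripper is clear. Handing in.

```bash
python3 -c "
from workcell import r
print(r.finish_job())"
```

```text
the job is handed in; nothing more can be done
None
```

The board is out of the dock and standing upright on the blue mat. I handed the job in at about 22.6 s, against the 61 s limit. With closed fingers I swung the left lever and then the right one out to their stops. Contact forces peaked at about 16 N on the left and 13 N on the right. Only then did I pinch the board at its top, lift it clear and set it down with about 6 N of contact.

Last checks:
- **Board:** its top is at z ≈ 0.084 (expected 0.083), level and upright. It is centred at (0.496, 0.178), a few millimetres from the mat centre at (0.495, 0.181).
- **Levers:** both are still right out. I measured the right tip (z ≈ 0.092, dock y ≈ −0.16) again at the end. The left tip was measured at the same height and distance before the grasp; at the end I only saw it out in the pictures, because the colour mask caught just fragments of it.
- **Surroundings:** the screwdriver, jar, mug, bottle, tray, spanner and yellow look-alike dock look unmoved in both views. I judged this by eye and did not measure their positions again. The gripper was open and about 0.12 m above the board.

No check failed or disagreed.

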